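Lock the cash box away behind the child-safety latch

TASK

The door of the low cupboard on the desk is held shut by a child-safety latch: reach down through the gap behind the top of the door, press the white sprung hook down and, keeping it down, draw the door free, then swing it wide open. Put the dark steel cash box lying on the desk right inside the cupboard, the right way up, and shut the door until the hook springs up and catches again. Leave the other things on the desk and on the cupboard where they are.

Things in the scene. Friction and masses are not known exactly. Their poses are not given: they have to be found in the camera images.
- cupboard: Low fixed wooden cupboard, white fronts; 200 mm deep, 480 wide, 110 high. Origin: at desk level, middle of the doorway, in the plane of the shut door's inner face; x points into the cupboard, y to the left seen from the robot, z up. Doorway 190 mm wide (y -95 to +95 mm) between 12 mm walls; no floor or sill: things slide in along the desk top. Right of it (y -101 to -361 mm) a closed front.
- door (a joint): Door angle, rad: 0 shut, 1.57 straight out towards the robot, stop at 1.9. Upright hinge on its left (+y) side; it opens towards the robot, clockwise seen from above, and stays where it is left (friction 0.06 N m). Panel 196 mm wide, 14 thick, 4 to 106 mm above the desk, 0.35 kg. A few mm of play when latched. A knob 16 mm across stands 12 mm out of its outer face, 52 mm up, 165 mm from the hinge.
- hook (a joint): How far the hook is pressed down, m: 0 up, 0.018 its stop. Spring: 2 N to start, 5 N at the stop. It slides straight up and down on the door's inner face and travels with the door. It must be at least 10 mm down to pass under the rail, and stay down until the door's free edge has come about 40 mm out. Pushing the door shut (about 5 N) makes its ramped barb dip under the rail and spring up.
- hook_pad (a point): Where to press: flat top of the hook, a white bar 30 mm wide running 62 mm inwards from the door, then a 12 mm high barb with a ramp to 76 mm. This point: 21 mm in from the door's inner face, 155 mm from the hinge axis along the door, 86 mm above the desk when up. Moves with hook and door. Axes of the door: x the way its inner face looks, y along the door to the hinge.
- door_hinge (a point): On the door's hinge axis, at the door's top (106 mm up): cupboard x -14, y +100 mm. The axis lies in the plane of the door's outer face; the inner face is 14 mm behind it.
- door_edge (a point): Middle of the door's thickness at the top corner of its free edge, 198 mm from the hinge axis, 106 mm above the desk.
- cashbox_center (a point): Centre of the cash box, half-way up: plain dark steel box 150 mm long (its x), 56 mm wide (its y), 66 mm high, 0.35 to 0.7 kg, flat on the desk to the right of the door's sweep. It can be gripped across its width or pushed.
- camera_a: Black camera, 120 x 80 x 82 mm, on the desk beyond the cash box; origin under its middle. To be left alone.
- camera_b: The same kind of camera standing on the cupboard's top, to the right of the doorway; origin under its middle. To be left alone.
- mug: White mug, 80 mm across, 90 mm high, on the desk left of the door's sweep; origin under its middle. To be left alone.
- plant: Small plant in a white pot, 80 mm across, 150 mm high, on the desk just left of the cupboard; origin under its middle. To be left alone.
- pencup: Steel pen cup, 72 mm across, 100 mm high (pens to 150 mm), left of the cupboard; origin under its middle. To be left alone.
- cashbox: The same cash box, origin at the centre of its underside, lying flat, axes as above.
- gap (a point): Middle of the gap behind the door's top, at the height of the cupboard's top (110 mm), 21 mm behind the door's inner face; axes as the cupboard's. The cupboard's top is set back over the doorway, so the gap is 42 mm wide (cupboard x 0 to 42 mm), 190 mm long, open from above. The closed front on the right has its face at x = -14 mm and is covered on top. A camera stands on the top, to the right.
- keeper (a point): Middle of the lower edge of the keeper rail that hangs under the front edge of the cupboard's top, across the doorway: cupboard x 42 to 50 mm, 88 to 102 mm above the desk. The hook's barb catches behind it. Inside, the space is 188 mm deep and 88 mm high under the rail.
Mind the look-alikes: they are no part of the job. What is shaped like the cashbox but pink or turquoise is not meant.

How it is judged (in metres and radians):
On the way, in this order (a step that is already met when the one before it is completed fails the run):
1. the hook is pressed down at least 9 mm while the door is still shut (value of joint hook above 0.009 m and value of joint door below 0.06 rad), for 0.05 s.
2. the door is swung wide open (more than 1.1 rad) (value of joint door above 1.1 rad), for 0.1 s.
3. the door is shut again on the cash box and the hook has caught (x of cashbox_center in the frame of cupboard between 0.068 and 0.125 m and y of cashbox_center in the frame of cupboard between -0.09 and 0.09 m and z of cashbox_center in the frame of cupboard below 0.045 m and value of joint door below 0.04 rad and value of joint hook below 0.003 m), for 0.2 s.
At the end, for the whole second after the job is handed in: The cash box lies at rest inside the cupboard, upright within 0.15 rad, its centre 68 to 125 mm behind the plane of the door's inner face and within 90 mm of the middle of the doorway; the door is shut (below 0.04 rad) and the hook is up (pressed less than 3 mm), caught behind the rail (all of step 3 and angle between cashbox_center's own z axis and vertical below 0.15 rad and linear speed of cashbox below 0.02 m/s); the robot touches nothing.
It fails at once if another thing on the desk or cupboard is moved by more than 40 mm (distance of any of camera_a, camera_b, mug, plant, pencup from where it was at the start of the episode above 0.04 m).
It fails at once if the cash box is tipped over (more than 0.8 rad) (angle between cashbox_center's own z axis and vertical above 0.8 rad).
It also fails if it takes over 72 s, if anything falls off the work surface, if the arm or the gripper's body presses on something with over 40 N, if the wrist force passes 120 N, or if a joint passes its speed limit or range.

ROBOT

A 7-joint arm with a two-finger parallel gripper is mounted at the origin on the work surface. World frame = base frame: x ahead of the robot, y to its left, z up, the work surface at z = 0. Lengths are in mm, angles in rad, forces in N, time in s.
With the tool pointing down it reaches from about 400 to 850 mm from the base axis. Payload 6.9 kg.
Tool frame: the origin (TCP) lies at the very end of the fingers, on their centre line; the grasp point (between the pads) lies 19 mm behind it (ctrl.hold_point_z is the distance from the TCP to the grasp point, in mm); z points along the fingers, y is the direction in which the jaws open and shut (so a half turn about z gives the same grasp; the last joint's range is limited). The gripper opens to 85 mm and grips with 20 to 120 N. Pads are 22 mm wide; open, the fingers measure 114 mm over their backs; the gripper's body (76 mm by 85 mm) begins 54 mm behind the grasp point. The pads swing forward as they close: fully open they stand 13 mm farther back than shut.
Start: joints at [-1.153, 0.507, -0.238, 1.5, 0.126, 1.149, -0.155], TCP at [192.346, 594.655, 231.275] pointing down, gripper open.
Joint ranges: [-3.08, 3.08], [-0.24, 2.05], [-1.43, 1.35], [0, 2.5], [-1.52, 4.66], [0.17, 1.96], [-2.89, 2.89]. Speed limits (rad/s): [2.39, 2.39, 3.14, 3.14, 3.14, 3.14, 3.14].

INTERFACE

Orientations are given as a 3x3 rotation matrix whose columns are the frame's x, y, z axes.
In Python, from plant import ctrl gives the robot as it stands. Calls block until the motion is done:
- ctrl.movep(position, orientation): joint-space move of the TCP to a pose.
- ctrl.move_linear(position, max_speed=150, attitude=None): straight line of the TCP; attitude=None keeps the orientation; max_speed is the mean speed in mm/s.
- ctrl.goto_joints(angles): joint-space move.
- ctrl.move_gripper(opening): finger opening in mm; the grip force is fixed at half the most; returns when the fingers have stopped.
- ctrl.pause(seconds).
- ctrl.inverse_kinematics(position, orientation): joint angles nearest the present ones, or None.
- ctrl.read_state(): the state.
- ctrl.read_camera(name): name is "side" or "top" or "wrist"; returns the picture (400x640x3 uint8, red, green, blue); there is no depth.
- ctrl.camera_params(name): a dict with "mtx" (3x3 intrinsics, pixels), "pose" (4x4, takes a point from camera to world coordinates); the wrist camera has in their place "tool_from_camera" (4x4, takes a point from camera to tool coordinates, whose origin is the TCP and whose axes are the flange's). Camera axes: x right, y up, looking along -z (the intrinsics and any distortion apply to the point x, -y, -z); pixel columns grow to the right and rows downward; lengths in mm; the calibration is good to about 2 mm. A picture is of the moment at which its call begins: read the wrist's pose just before it. camera_params takes no time and is no camera call.
A pose or a line that the arm cannot do raises ctrl.Unreachable and nothing moves.
- ctrl.job_done(): hands the job in, once; it reports no verdict.
The state is a dict: "time_s": time; "q": joint angles; "qd": joint speeds; "joint_torque": joint torques, N m; "tcp_pos": TCP position; "tool_rot": TCP orientation; "contact_force": force on the tool from outside, world axes, zero at the start; "wrist_torque": the same for the moment, N m; "grip_width": finger opening in mm.
Only numpy, scipy, OpenCV 4.12 (cv2) and the standard library are available. Lean on these libraries where they do the work, as an engineer would, in place of code of your own. Each camera call takes 0.05 s, during which the arm holds its last target.

## Working session

There is one attempt and no reset: what is moved stays moved. The work goes in short steps, each a Python script; the robot and the scene stay as the last script left them, time stands still between calls to the robot, and variables do not carry over. Pictures are saved under pics/ and viewed, and the job is handed in when it is done.

```bash
ls -la; mkdir -p pics; python3 - <<'E'
from plant import ctrl
import cv2,numpy as np
np.set_printoptions(precision=3,suppress=True)
s=ctrl.read_state();print(s['time_s'],s['tcp_pos'],s['tool_rot'],s['grip_width'])
for n in ['side','top','wrist']:
    im=ctrl.read_camera(n);cv2.imwrite(f'pics/{n}0.png',im[:,:,::-1])
    print(n,ctrl.camera_params(n))
E
```

```text
total 12
drwxr-xr-x  3 agent agent 4096 Dec  7 00:48 .
drwxr-xr-x 23 root  root  4096 Dec  7 00:48 ..
drwxr-xr-x  2 agent agent 4096 Dec  7 00:48 pics
0.0 [192.238 594.164 230.424] [[-0.951  0.308 -0.001]
 [ 0.308  0.951 -0.002]
 [-0.    -0.002 -1.   ]] 85.00712646911064
side {'mtx': array([[369.001,   0.   , 319.18 ],
       [  0.   , 369.001, 200.119],
       [  0.   ,   0.   ,   1.   ]]), 'pose': array([[   0.936,    0.232,   -0.266,  290.129],
       [  -0.352,    0.654,   -0.669, -623.321],
       [   0.019,    0.72 ,    0.694,  781.253],
       [   0.   ,    0.   ,    0.   ,    1.   ]])}
top {'mtx': array([[500.707,   0.   , 322.197],
       [  0.   , 500.707, 200.448],
       [  0.   ,   0.   ,   1.   ]]), 'pose': array([[  -0.007,    0.988,   -0.153,  326.448],
       [  -1.   ,   -0.007,    0.003,   37.649],
       [   0.002,    0.153,    0.988, 1531.228],
       [   0.   ,    0.   ,    0.   ,    1.   ]])}
wrist {'mtx': array([[288.491,   0.   , 320.623],
       [  0.   , 288.491, 200.387],
       [  0.   ,   0.   ,   1.   ]]), 'tool_from_camera': array([[  -0.001,    0.965,    0.261,   66.47 ],
       [   1.   ,    0.001,    0.   ,    1.039],
       [  -0.   ,    0.261,   -0.965, -142.591],
       [   0.   ,    0.   ,    0.   ,    1.   ]])}
```

View pics/side0.png

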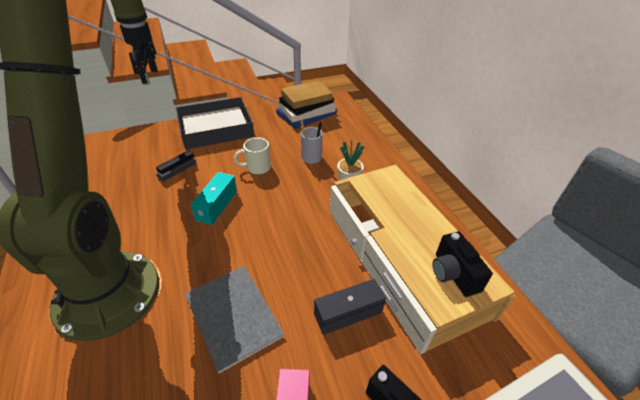

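View pics/top0.png

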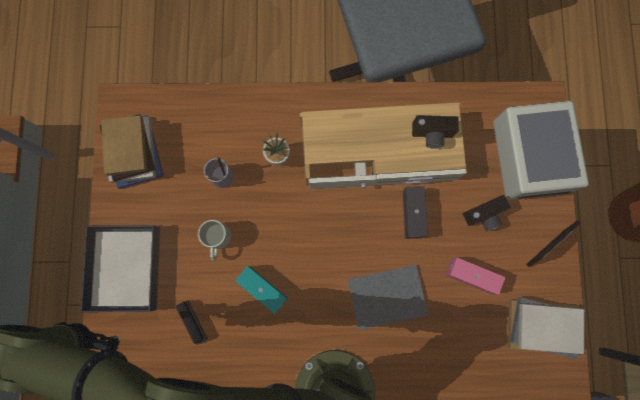

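View pics/wrist0.png

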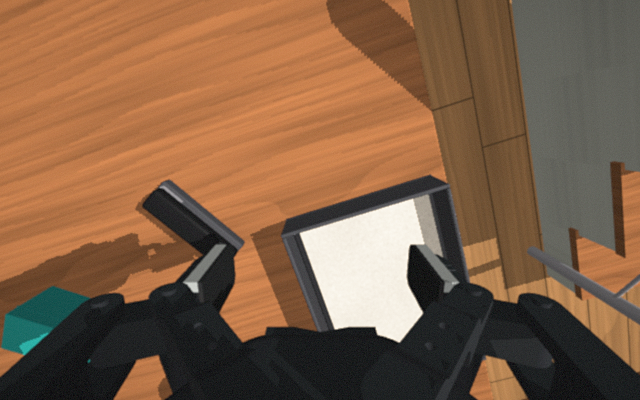

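```bash
python3 - <<'E'
import cv2
im=cv2.imread('pics/top0.png')
c=im[90:250,290:490];cv2.imwrite('pics/top0c.png',cv2.resize(c,None,fx=4,fy=3.75 if 0 else 3.7,interpolation=cv2.INTER_CUBIC))
im=cv2.imread('pics/side0.png')
c=im[140:350,300:530];cv2.imwrite('pics/side0c.png',cv2.resize(c,None,fx=2.8,fy=2.8,interpolation=cv2.INTER_CUBIC))
E
```

```text
(no output)
```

View pics/top0c.png

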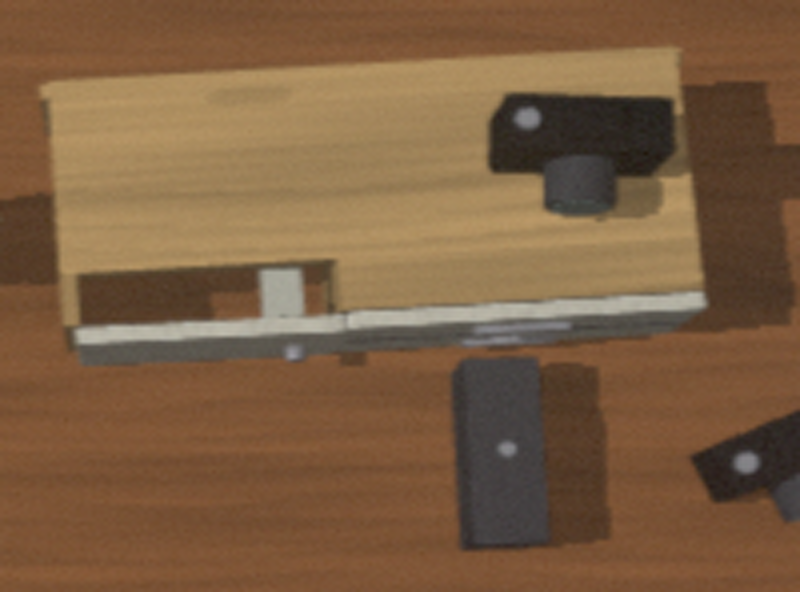

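View pics/side0c.png

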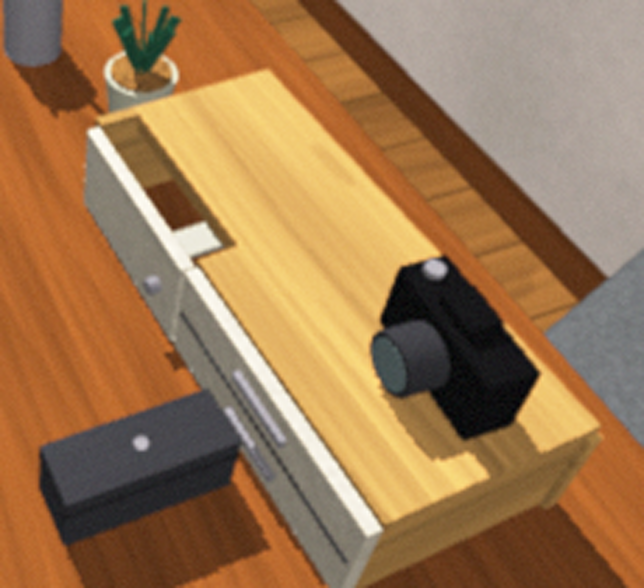

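```bash
cat > h.py <<'E'
from plant import ctrl
import cv2,numpy as np
np.set_printoptions(precision=3,suppress=True)
def proj(n,P,pose=None):
    c=ctrl.camera_params(n);T=np.array(c['pose'] if pose is None else pose)
    p=(np.atleast_2d(P)-T[:3,3])@T[:3,:3]
    p=p*[1,-1,-1]
    q=p@np.array(c['mtx']).T
    return q[:,:2]/q[:,2:]
def back(n,uv,z,pose=None):
    c=ctrl.camera_params(n);T=np.array(c['pose'] if pose is None else pose)
    K=np.array(c['mtx']);uv=np.atleast_2d(uv)
    d=np.c_[uv,np.ones(len(uv))]@np.linalg.inv(K).T*[1,-1,-1]
    d=d@T[:3,:3].T
    return T[:3,3]+d*((z-T[2,3])/d[:,2:])
def wpose(s):
    X=np.eye(4);X[:3,:3]=s['tool_rot'];X[:3,3]=s['tcp_pos']
    return X@np.array(ctrl.camera_params('wrist')['tool_from_camera'])
E
python3 - <<'E'
from h import *
from scipy.optimize import least_squares
t=lambda x,y:(290+(x+.5)/4-.5,90+(y+.5)/3.7-.5)
s=lambda x,y:(300+(x+.5)/2.8-.5,140+(y+.5)/2.8-.5)
L=[('top',t(42,88),(200,107,110)),('top',t(680,48),(200,-361,110)),('top',t(78,272),(42,95,110)),('top',t(333,262),(42,-95,110)),
('top',t(75,330),(0,98,106)),('top',t(346,315),(0,-98.5,106)),('top',t(706,294),(0,-361,106)),('top',t(706,306),(-14,-361,106)),
('side',s(268,70),(200,107,110)),('side',s(600,432),(200,-361,110)),('side',s(235,243),(42,-95,110)),('side',s(380,528),(0,-361,110))]
def W(p,X):
    c,sn=np.cos(p[2]),np.sin(p[2]);X=np.array(X,float)
    return np.array([p[0]+c*X[0]-sn*X[1],p[1]+sn*X[0]+c*X[1],X[2]])
f=lambda p:np.concatenate([(proj(n,W(p,X))[0]-uv) for n,uv,X in L])
r=least_squares(f,[600,0,0],loss='soft_l1');print(r.x);print(f(r.x).reshape(-1,2))
for n,uv,X in L: print(n,back(n,uv,X[2])[0], W(r.x,X))
# cash box: top z66
bx=[t(456,368),t(536,357),t(548,543),t(463,548)]
print(back('top',bx,66))
print(back('side',[s(40,458),s(207,392),s(240,440),s(67,500)],66))
print(back('top',[t(296,352)],52))
E
```

```text
[616.817 -24.868   0.052]
[[ 1.592 -1.243]
 [-0.159  0.638]
 [-0.395  0.983]
 [ 1.075 -0.079]
 [ 0.156 -0.197]
 [-0.03  -0.063]
 [-0.074  0.393]
 [ 0.423  1.858]
 [-0.361 -0.715]
 [-0.033 -1.664]
 [ 0.423  0.373]
 [ 0.541 -0.883]]
top [807.198  97.091 110.   ] [810.983  92.388 110.   ]
top [ 837.29  -375.548  110.   ] [ 835.32  -374.979  110.   ]
top [656.735  71.03  110.   ] [653.82   72.187 110.   ]
top [ 663.488 -114.424  110.   ] [ 663.701 -117.556  110.   ]
top [611.144  73.455 106.   ] [611.721  72.999 106.   ]
top [ 621.753 -123.317  106.   ] [ 621.94  -123.235  106.   ]
top [ 636.758 -385.656  106.   ] [ 635.591 -385.38   106.   ]
top [ 627.127 -385.161  106.   ] [ 621.61  -386.108  106.   ]
side [810.331  89.059 110.   ] [810.983  92.388 110.   ]
side [ 832.536 -378.218  110.   ] [ 835.32  -374.979  110.   ]
side [ 663.299 -116.111  110.   ] [ 663.701 -117.556  110.   ]
side [ 633.567 -386.575  110.   ] [ 635.591 -385.38   110.   ]
[[ 586.04  -208.554   66.   ]
 [ 594.6   -268.366   66.   ]
 [ 444.878 -271.411   66.   ]
 [ 441.368 -209.012   66.   ]]
[[ 440.083 -231.059   66.   ]
 [ 589.081 -221.134   66.   ]
 [ 593.463 -270.035   66.   ]
 [ 447.044 -270.978   66.   ]]
[[602.562 -91.123  52.   ]]
```

```bash
cat >> h.py <<'E'
CUP=[616.8,-24.9,0.052]
def Rt(yaw,tilt=0):
    # tool with x axis along -(yaw) dir, z down; tilt leans body back towards robot (tool z goes forward)
    R=np.array([[-1,0,0],[0,1,0],[0,0,-1.]])
    ct,st=np.cos(tilt),np.sin(tilt)
    Ry=np.array([[ct,0,-st],[0,1,0],[st,0,ct]])
    c,s=np.cos(yaw),np.sin(yaw);Rz=np.array([[c,-s,0],[s,c,0],[0,0,1.]])
    return Rz@Ry@R
def C2W(x,y,z,cup=None):
    p=cup or CUP;c,s=np.cos(p[2]),np.sin(p[2])
    return np.array([p[0]+c*x-s*y,p[1]+s*x+c*y,z])
def door(th,s,n,z):
    # s along door from hinge axis, n from the outer face inwards (inner face =14)
    return C2W(-14-s*np.sin(th)+n*np.cos(th),100-s*np.cos(th)-n*np.sin(th),z)
def snap(n,name):
    s=ctrl.read_state();im=ctrl.read_camera(n);cv2.imwrite(f'pics/{name}.png',im[:,:,::-1]);return s
E
python3 - <<'E'
from h import *
print(Rt(0,.3)[:,2])
ctrl.movep([560,-130,270],Rt(0.052)); s=snap('wrist','w1');np.save('w1.npy',wpose(s))
print(s['time_s'],s['tcp_pos'],s['q'])
E
```

```text
[ 0.296  0.    -0.955]
3.0083 [ 560.273 -128.981  269.898] [-0.01   0.408  0.295  1.577 -0.126  1.175  1.935]
```

View pics/w1.png

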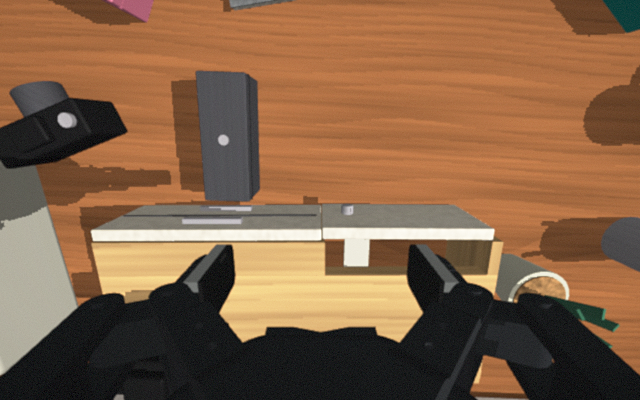

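```bash
python3 - <<'E'
from h import *
T=np.load('w1.npy')
print(back('wrist',[(323,240),(493,239),(323,228.5),(493,228.5),(93,241)],106,T))
print(C2W(0,-98,106),C2W(0,98,106),C2W(-14,-98,106),C2W(-14,98,106),C2W(0,-361,106))
print('hook',back('wrist',[(345,266),(368,266)],86,T),C2W(41,-40,86),C2W(41,-70,86))
print('box',back('wrist',[(196,72),(247,73),(248,200),(205,199)],66,T))
s0=ctrl.read_state()
for th in [0,.3,.6,.9,1.2,1.5,1.75]:
  for z in (71,150):
    q=ctrl.inverse_kinematics(door(th,155,25,z),Rt(0.052-th)); print(th,z,door(th,155,25,z),q)
for th in [1.75,1,0]:
    for k in (0,1):
        print('close',th,k,door(th,160,-11,72),ctrl.inverse_kinematics(door(th,160,-11,72),Rt(0.052-th*k)))
for x,y in [(-100,-220),(-100,-30),(20,-30)]:
  for t in (0,.3): print('box',x,y,t,ctrl.inverse_kinematics(C2W(x,y,35),Rt(0.052,t)))
E
```

```text
[[ 623.869 -121.753  106.   ]
 [ 612.496   72.153  106.   ]
 [ 609.9   -122.518  106.   ]
 [ 599.851   69.49   106.   ]
 [ 638.838 -384.384  106.   ]]
[ 621.894 -122.768  106.   ] [611.706  72.968 106.   ] [ 607.913 -123.495  106.   ] [597.725  72.24  106.   ] [ 635.564 -385.412  106.   ]
hook [[665.802 -91.754  86.   ]
 [664.302 -63.049  86.   ]] [659.824 -62.715  86.   ] [661.383 -92.674  86.   ]
box [[ 447.752 -272.251   66.   ]
 [ 445.804 -215.734   66.   ]
 [ 592.206 -216.558   66.   ]
 [ 593.712 -269.882   66.   ]]
0 71 [630.644 -79.254  71.   ] [-0.05   0.687  0.231  1.668 -0.202  0.81   1.892]
0 150 [630.644 -79.254 150.   ] [-0.065  0.601  0.255  1.587 -0.173  0.976  1.867]
0.3 71 [583.809 -82.157  71.   ] [-0.078  0.637  0.282  1.797 -0.248  0.742  1.658]
0.3 150 [583.809 -82.157 150.   ] [-0.106  0.543  0.323  1.716 -0.208  0.916  1.624]
0.6 71 [538.208 -71.09   71.   ] [-0.129  0.588  0.331  1.923 -0.292  0.677  1.402]
0.6 150 [538.208 -71.09  150.   ] [-0.174  0.487  0.39   1.839 -0.236  0.862  1.353]
0.9 71 [497.915 -47.042  71.   ] [-0.217  0.549  0.391  2.033 -0.348  
[... 835 characters left out ...]
484  0.216  2.127 -0.193  0.548  1.798]
close 1 1 [461.245 -10.157  72.   ] [-0.316  0.508  0.413  2.129 -0.37   0.572  0.988]
close 0 0 [594.952 -86.118  72.   ] [-0.039  0.643  0.23   1.764 -0.2    0.757  1.915]
close 0 1 [594.952 -86.118  72.   ] [-0.039  0.643  0.23   1.764 -0.2    0.757  1.915]
box -100 -220 0 [ 0.256  0.676  0.23   1.839 -0.237  0.653  2.249]
box -100 -220 0.3 [ 0.555  0.598 -0.091  2.088 -0.476  0.222  2.563]
box -100 -30 0 [-0.062  0.608  0.197  2.006 -0.216  0.547  1.909]
box -100 -30 0.3 [ 0.401  0.563 -0.437  2.278  1.378  0.199  0.338]
box 20 -30 0 [-0.079  0.737  0.213  1.68  -0.211  0.747  1.858]
box 20 -30 0.3 [ 0.02   0.639  0.069  1.98  -0.332  0.238  2.004]
```

```bash
sed -i 's/^CUP=.*/CUP=[618.2,-24.4,0.052]/' h.py; python3 - <<'E'
from h import *
ctrl.move_gripper(0)
ctrl.movep(door(0,155,34,150),Rt(0.052))
ctrl.move_linear(door(0,155,34,108),max_speed=120)
s=snap('wrist','w2');snap('side','s2');print(s['time_s'],s['tcp_pos'],s['contact_force'],s['grip_width'],door(0,155,34,108))
E
python3 -c "
import cv2
im=cv2.imread('pics/s2.png');cv2.imwrite('pics/s2c.png',cv2.resize(im[130:300,290:480],None,fx=3.5,fy=3.5,interpolation=2))"
```

```text
4.9917 [641.261 -79.16  109.412] [ 0.433 -0.314  0.347] 0.13730089073738905 [641.032 -78.286 108.   ]
```

View pics/w2.png

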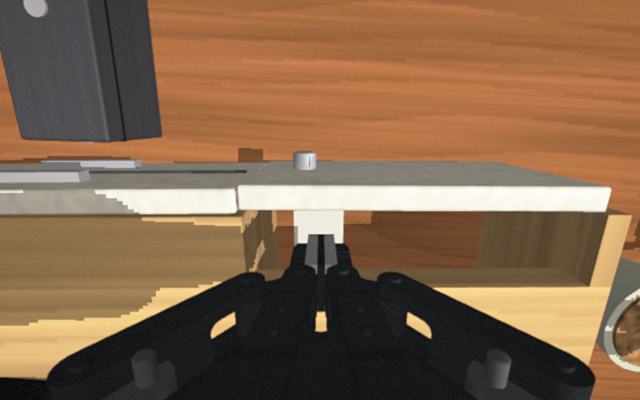

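View pics/s2c.png

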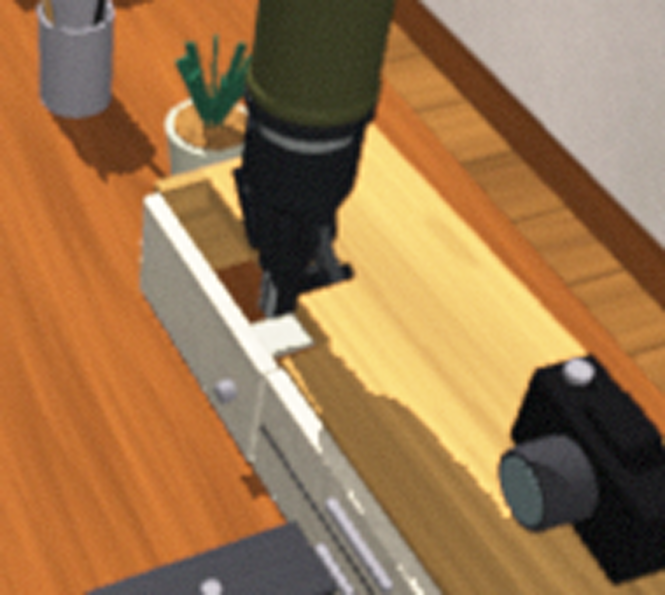

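```bash
python3 - <<'E'
from h import *
T=wpose(ctrl.read_state())
print(back('wrist',[(240,211),(320,211),(608,209)],106,T),C2W(0,-98,106),C2W(0,-50,0),C2W(0,98,0))
print('hook',back('wrist',[(294,235),(344,235)],86,T))
for z in (86,78,71):
    ctrl.move_linear(door(0,155,33,z),max_speed=60); s=ctrl.read_state();print(s['time_s'],s['tcp_pos'],s['contact_force'])
snap('side','s3')
E
python3 -c "
import cv2
im=cv2.imread('pics/s3.png');cv2.imwrite('pics/s3c.png',cv2.resize(im[130:300,290:480],None,fx=3.5,fy=3.5,interpolation=2))"
```

```text
[[ 623.281 -121.562  106.   ]
 [ 621.133  -79.189  106.   ]
 [ 612.313   72.93   106.   ]] [ 623.294 -122.268  106.   ] [620.799 -74.332   0.   ] [613.106  73.468   0.   ]
hook [[643.702 -94.174  86.   ]
 [642.139 -63.36   86.   ]]
5.6083 [639.781 -78.208  85.661] [-0.508  0.413  2.425]
5.8917 [640.069 -78.384  77.875] [ 0.392 -0.185  3.594]
6.1583 [640.06  -78.521  71.133] [-0.236  0.08   4.207]
```

View pics/s3c.png

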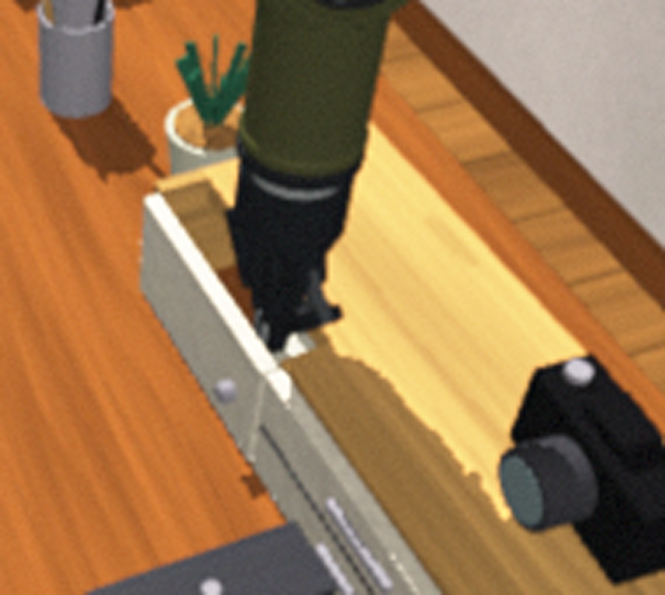

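```bash
python3 - <<'E'
from h import *
for th in [0.08,.2,.35,.5]:
    ctrl.move_linear(door(th,155,25,71),max_speed=90,attitude=Rt(0.052-th)); s=ctrl.read_state();print(th,s['time_s'],s['tcp_pos'],s['contact_force'])
snap('side','s4')
E
```

```text
0.08 6.5833 [619.738 -81.475  71.431] [-0.231 -1.913  4.014]
0.2 6.9417 [601.295 -82.391  71.103] [-0.815 -1.9    4.116]
0.35 7.35 [578.011 -80.665  71.03 ] [-1.018 -1.496  4.197]
0.5 7.7583 [555.102 -75.627  71.05 ] [-0.049 -0.42   5.687]
```

View pics/s4.png

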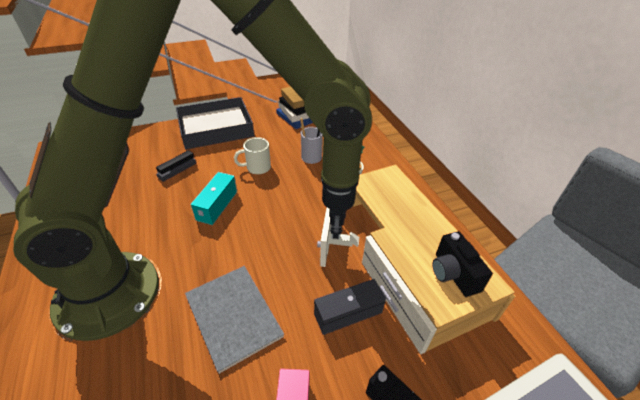

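```bash
python3 - <<'E'
from h import *
for th in [.65,.85,1.05,1.25,1.45,1.6,1.72]:
    ctrl.move_linear(door(th,155,25,74),max_speed=120,attitude=Rt(0.052-th)); s=ctrl.read_state();print(th,s['time_s'],s['tcp_pos'],s['contact_force'])
snap('side','s5');snap('top','t5');ctrl.move_linear(s['tcp_pos']+np.array([0,-8,0])) 
p=ctrl.read_state()['tcp_pos'];ctrl.move_linear([p[0],p[1]-3,180],max_speed=200);print(ctrl.read_state()['time_s'])
E
python3 -c "
import cv2
a=cv2.imread('pics/s5.png')[130:330,230:480];b=cv2.imread('pics/t5.png')[80:280,230:480]
cv2.imwrite('pics/c5.png',cv2.resize(cv2.hconcat([a,b]),None,fx=1.6,fy=1.6,interpolation=2))"
```

```text
0.65 8.1583 [533.03  -67.241  74.041] [ 0.376 -0.743  2.306]
0.85 8.5667 [506.352 -51.538  74.031] [-0.201  0.311  2.799]
1.05 8.975 [483.255 -30.773  74.089] [-0.307  0.9    4.219]
1.25 9.3833 [464.683  -5.662  74.116] [ 0.312 -0.615  3.761]
1.45 9.7917 [451.513  22.661  74.139] [1.156 0.198 2.864]
1.6 10.1417 [445.312  45.279  74.105] [1.045 0.664 3.898]
1.72 10.45 [442.826  63.962  74.094] [ 0.94  -0.076  3.865]
11.4833
```

View pics/c5.png

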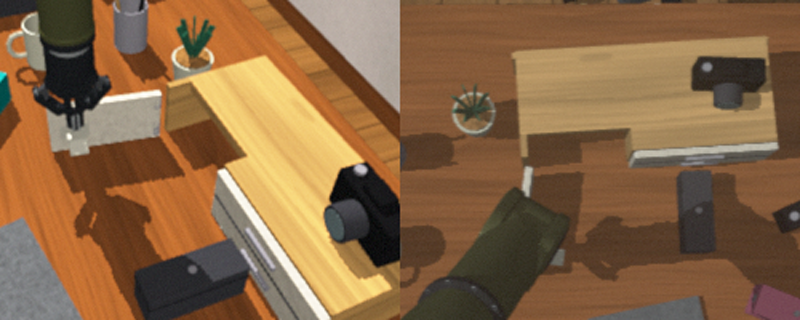

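```bash
python3 - <<'E'
from h import *
ctrl.movep([462,-243,160],Rt(0.005,0.15)); ctrl.move_gripper(85)
s=snap('wrist','w6');np.save('w6.npy',wpose(s));print(s['time_s'],s['tcp_pos'],s['q'])
for x,y in [(-120,-220),(-120,-30),(28,-30)]: print(ctrl.inverse_kinematics(C2W(x,y,38),Rt(0.052,.15)))
E
```

```text
14.0917 [ 461.984 -243.006  160.01 ] [ 0.241  0.379  0.338  1.996 -0.323  0.682  2.366]
[ 0.322  0.61   0.209  2.007 -0.467  0.446  2.523]
[-0.048  0.544  0.196  2.188 -0.442  0.297  2.152]
[-0.11   0.694  0.264  1.806 -0.373  0.538  2.014]
```

View pics/w6.png

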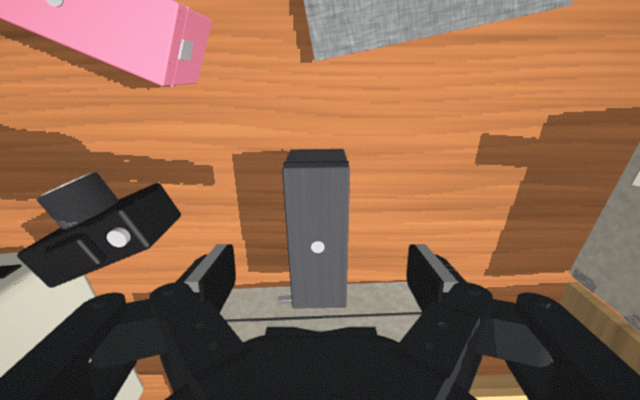

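```bash
python3 - <<'E'
from h import *
T=np.load('w6.npy')
b=back('wrist',[(284,166),(349,165),(347,306),(292,306),(317.5,247)],66,T);print(b, b[:4].mean(0))
p=b[:4].mean(0)
d=(b[2]+b[3]-b[0]-b[1]);yaw=np.arctan2(d[1],d[0]);print(yaw)
E
```

```text
[[ 444.045 -271.69    66.   ]
 [ 442.997 -219.074   66.   ]
 [ 591.529 -214.625   66.   ]
 [ 591.743 -270.521   66.   ]
 [ 521.115 -244.582   66.   ]] [ 517.578 -243.978   66.   ]
0.018964387328934438
```

```bash
python3 - <<'E'
from h import *
ctrl.move_linear([459,-244,38],max_speed=150,attitude=Rt(0.01,.15))
s=ctrl.read_state();print(s['time_s'],s['tcp_pos'],s['contact_force'])
ctrl.move_gripper(40)
s=snap('wrist','w7');np.save('w7.npy',wpose(s));print(s['time_s'],s['tcp_pos'],s['contact_force'],s['grip_width'])
E
```

```text
15.1083 [ 459.298 -244.311   38.498] [-0.158  0.014 -0.057]
15.5 [ 459.5   -244.529   39.1  ] [-1.917 -0.331  6.59 ] 55.07211646728954
```

View pics/w7.png

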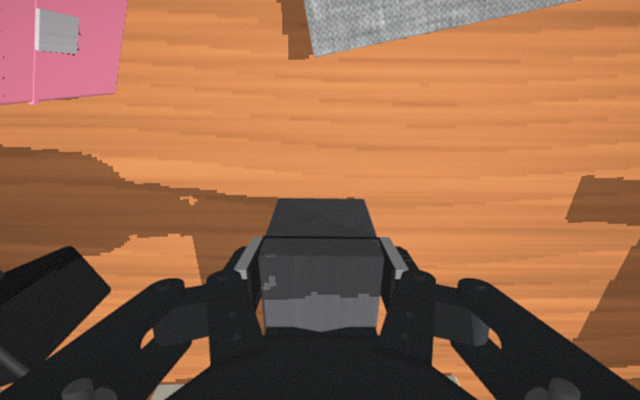

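```bash
python3 - <<'E'
from h import *
ctrl.move_linear(C2W(-175,-218,38.5),max_speed=100,attitude=Rt(0.03,.15))
ctrl.move_linear(C2W(-172,-36,38.5),max_speed=130,attitude=Rt(0.052,.15))
s=snap('side','s8');snap('top','t8');print(s['time_s'],s['tcp_pos'],s['contact_force'],s['grip_width'])
E
python3 -c "
import cv2
a=cv2.imread('pics/s8.png')[130:330,230:480];b=cv2.imread('pics/t8.png')[80:280,230:480]
cv2.imwrite('pics/c8.png',cv2.resize(cv2.hconcat([a,b]),None,fx=1.6,fy=1.6,interpolation=2))"
```

```text
17.35 [449.211 -68.665  39.092] [ 1.431 -2.093  7.033] 55.13499281576791
```

View pics/c8.png

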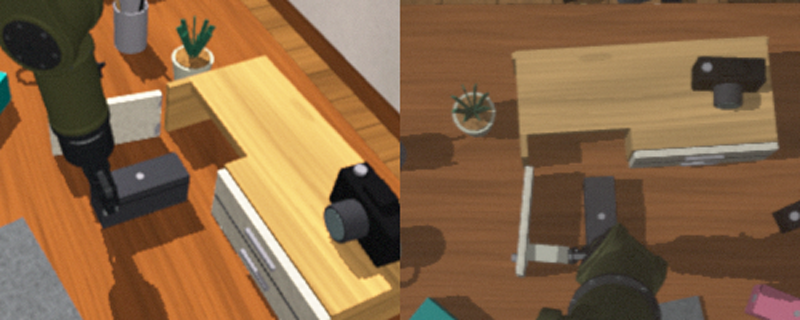

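```bash
python3 - <<'E'
from h import *
def st(): 
    s=ctrl.read_state();print(s['time_s'],s['tcp_pos'],s['contact_force'],s['grip_width'])
ctrl.move_linear(C2W(-172,-57,39),max_speed=100);st()
ctrl.move_linear(C2W(-115,-57,39),max_speed=100);st()
ctrl.move_linear(C2W(-75,-38,39),max_speed=100);st()
snap('side','s9');snap('top','t9')
E
python3 -c "
import cv2
a=cv2.imread('pics/s9.png')[130:330,230:480];b=cv2.imread('pics/t9.png')[80:280,230:480]
cv2.imwrite('pics/c9.png',cv2.resize(cv2.hconcat([a,b]),None,fx=1.6,fy=1.6,interpolation=2))"
```

```text
17.8083 [449.522 -90.364  39.098] [-0.264 -3.34   4.012] 54.983316622458666
18.525 [505.421 -86.264  39.125] [-4.167 -0.64   9.65 ] 55.21110498077911
19.1167 [545.557 -65.224  39.158] [ 0.708 -0.148  4.757] 55.098157250301
```

View pics/c9.png

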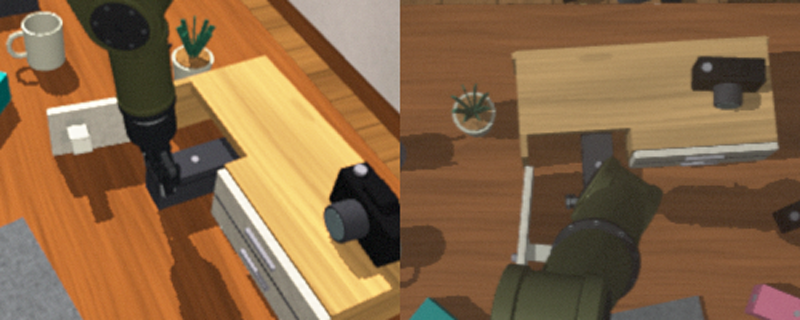

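```bash
python3 - <<'E'
from h import *
def st(): 
    s=ctrl.read_state();print(s['time_s'],s['tcp_pos'],s['contact_force'],s['grip_width'])
ctrl.move_linear(C2W(0,-34,39.5),max_speed=120);st()
ctrl.move_linear(C2W(27,-34,39.5),max_speed=60);st()
s=snap('side','s10');s=snap('wrist','w10')
E
python3 -c "
import cv2
a=cv2.imread('pics/s10.png')[130:330,230:480];b=cv2.imread('pics/w10.png')
cv2.imwrite('pics/c10.png',cv2.hconcat([cv2.resize(a,(400,320)),b[40:360,120:520]]))"
```

```text
19.9917 [620.    -57.105  39.237] [1.959 0.345 0.838] 54.66402702782395
20.5917 [646.718 -56.594  39.209] [0.396 0.036 1.955] 54.93303649435123
```

View pics/c10.png

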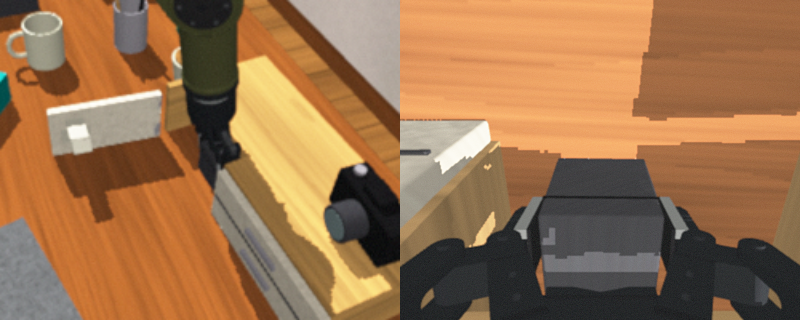

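```bash
python3 - <<'E'
from h import *
def st(): 
    s=ctrl.read_state();print(s['time_s'],s['tcp_pos'],s['contact_force'],s['grip_width'])
ctrl.move_gripper(68);st()
ctrl.move_linear(C2W(22,-34,130),max_speed=150);st()
ctrl.move_linear(C2W(-70,-45,190),max_speed=200,attitude=Rt(0.052));st()
s=snap('wrist','w11');np.save('w11.npy',wpose(s))
snap('side','s11');snap('top','t11')
E
python3 -c "
import cv2
a=cv2.imread('pics/s11.png')[130:330,230:480];b=cv2.imread('pics/t11.png')[80:280,230:480]
cv2.imwrite('pics/c11.png',cv2.resize(cv2.hconcat([a,b]),None,fx=1.6,fy=1.6,interpolation=2))"
```

```text
20.975 [645.978 -52.96   38.641] [-2.001  8.179 -0.927] 68.00334820610833
21.7333 [641.329 -56.818 128.872] [-0.376  0.378 -0.293] 68.02707279173997
22.4333 [550.994 -72.448 189.142] [-0.838  0.632  0.368] 68.17982378096428
```

View pics/w11.png

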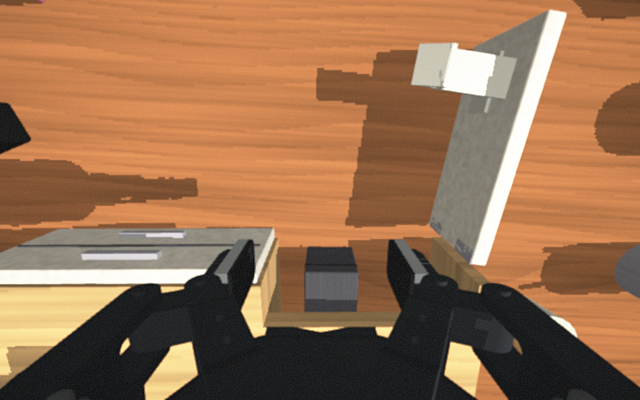

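View pics/c11.png

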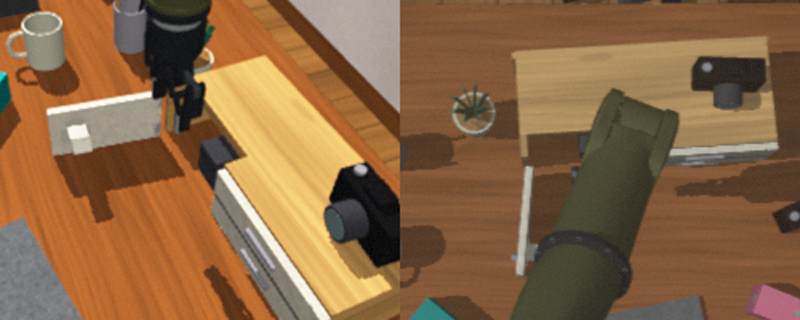

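```bash
python3 - <<'E'
from h import *
im=cv2.imread('pics/w11.png')
cv2.imwrite('pics/w11c.png',cv2.resize(im[230:330,260:440],None,fx=4,fy=4,interpolation=2))
E
```

```text
(no output)
```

View pics/w11c.png

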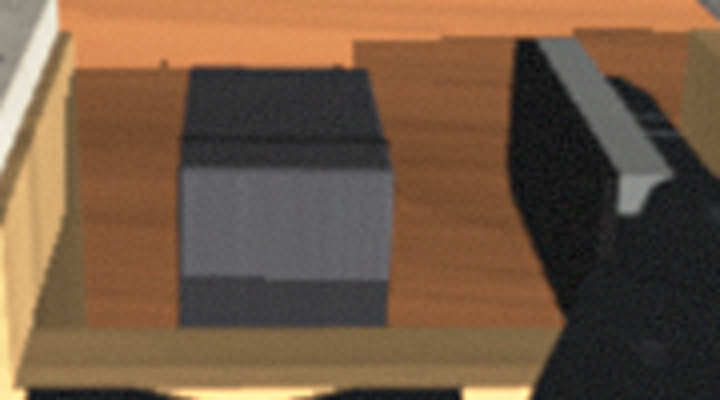

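```bash
python3 - <<'E'
from h import *
T=np.load('w11.npy')
g=lambda x,y:(260+x/4,230+y/4)
def w2c(P):
    d=P[:,:2]-CUP[:2];c,s=np.cos(CUP[2]),np.sin(CUP[2]);return np.c_[d[:,0]*c+d[:,1]*s,-d[:,0]*s+d[:,1]*c]
print('box top near',w2c(back('wrist',[g(181,168),g(391,170)],66,T)),'bottom',w2c(back('wrist',[g(190,66),g(367,68)],0,T)))
print('gap rear',w2c(back('wrist',[g(18,386),g(545,386)],110,T)))
d=w2c(back('wrist',[(555,12),(470,262),(566,14),(490,263)],106,T));print(d)
v=d[0]-d[1];print('door',np.arctan2(-v[0],-v[1]))
E
```

```text
box top near [[ 12.222 -59.126]
 [ 12.831  -5.389]] bottom [[ 13.69  -59.702]
 [ 14.403  -4.577]]
gap rear [[ 42.38  -94.126]
 [ 42.486  24.892]]
[[-208.919  118.174]
 [ -19.499   85.17 ]
 [-207.702  126.027]
 [ -18.539  102.536]]
door 1.7433038225131414
```

```bash
python3 - <<'E'
from h import *
def st(t=''): 
    s=ctrl.read_state();print(t,s['time_s'],s['tcp_pos'],s['contact_force'])
ctrl.move_gripper(0)
ctrl.movep(door(1.74,160,-38,180),Rt(0.052-1.6));st()
ctrl.move_linear(door(1.74,160,-36,72),max_speed=200);st()
for th in [1.6,1.4,1.2,1.0]:
    ctrl.move_linear(door(th,160,-11,72),max_speed=110,attitude=Rt(0.052-th));st(th)
snap('side','s12');snap('top','t12')
E
python3 -c "
import cv2
a=cv2.imread('pics/s12.png')[130:330,230:480];b=cv2.imread('pics/t12.png')[80:280,230:480]
cv2.imwrite('pics/c12.png',cv2.resize(cv2.hconcat([a,b]),None,fx=1.6,fy=1.6,interpolation=2))"
```

```text
24.75 [444.9   130.888 180.147] [ 0.168 -0.464 -0.529]
 25.4417 [444.985 128.632  72.575] [ 0.062 -0.014  0.818]
1.6 26.025 [439.095  82.476  72.404] [ 0.789  0.543 -0.864]
1.4 26.4667 [440.613  50.885  71.987] [0.501 0.637 0.133]
1.2 26.9083 [448.479  20.083  71.843] [ 0.389  0.279 -0.23 ]
1.0 27.35 [462.259  -8.669  71.79 ] [-0.6   -0.131  0.405]
```

View pics/c12.png

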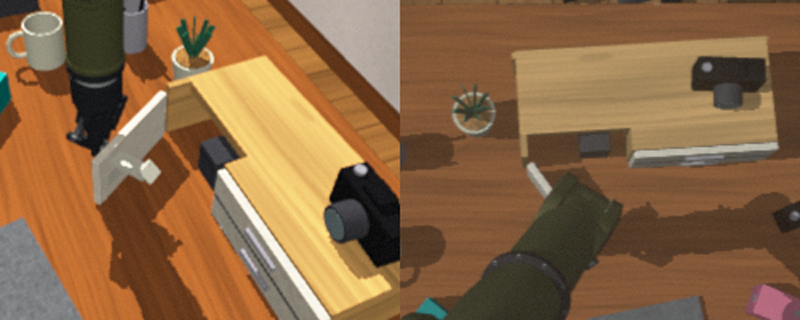

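```bash
python3 - <<'E'
from h import *
def st(t=''): 
    s=ctrl.read_state();print(t,s['time_s'],s['tcp_pos'],s['contact_force'])
for th in [.8,.6,.4]:
    ctrl.move_linear(door(th,160,-11,72),max_speed=110,attitude=Rt(0.052-th));st(th)
for th in [.3,.2,.15,.1,.07,.04,.02]:
    ctrl.move_linear(door(th,160,-11,72),max_speed=60,attitude=Rt(0.052-th));st(th)
E
```

```text
0.8 27.8917 [481.62  -34.396  71.814] [-0.841 -0.353 -0.692]
0.6 28.3333 [505.475 -55.23   71.76 ] [0.008 0.36  0.483]
0.4 28.775 [533.157 -71.179  71.729] [-0.354 -0.256  0.689]
0.3 29.1917 [548.433 -77.218  71.884] [0.409 0.569 0.107]
0.2 29.6083 [564.121 -81.757  71.887] [ 0.339 -0.544  0.133]
0.15 29.8917 [572.223 -83.288  71.925] [-0.134 -0.41   0.041]
0.1 30.175 [580.256 -84.543  71.901] [-0.28   0.081 -0.244]
0.07 30.425 [585.549 -85.109  72.168] [-0.15  -0.154 -0.476]
0.04 30.675 [590.424 -85.35   72.068] [ 0.364  0.068 -0.114]
0.02 30.925 [593.337 -85.489  71.981] [-1.338  0.335  0.75 ]
```

```bash
python3 - <<'E'
from h import *
s=snap('side','s13');snap('wrist','w13')
for n in [-9,-7,-5,-3,-1,1,3]:
    ctrl.move_linear(door(0,160,n,72),max_speed=30,attitude=Rt(0.052));s=ctrl.read_state();print(n,s['time_s'],s['tcp_pos'],s['contact_force'])
    if s['contact_force'][0]<-18: break
snap('side','s14')
E
python3 -c "
import cv2
a=cv2.imread('pics/s13.png')[130:330,250:450];b=cv2.imread('pics/s14.png')[130:330,250:450]
cv2.imwrite('pics/c13.png',cv2.resize(cv2.hconcat([a,b]),None,fx=2,fy=2,interpolation=2))"
```

```text
-9 31.35 [597.48  -85.583  71.812] [-4.462  0.406  2.981]
-7 31.6 [597.438 -85.549  71.727] [-12.218  -0.04    7.19 ]
-5 31.85 [597.422 -85.544  71.654] [-16.967   0.06   12.166]
-3 32.1 [597.403 -85.557  71.639] [-24.092   0.176  17.186]
```

View pics/c13.png

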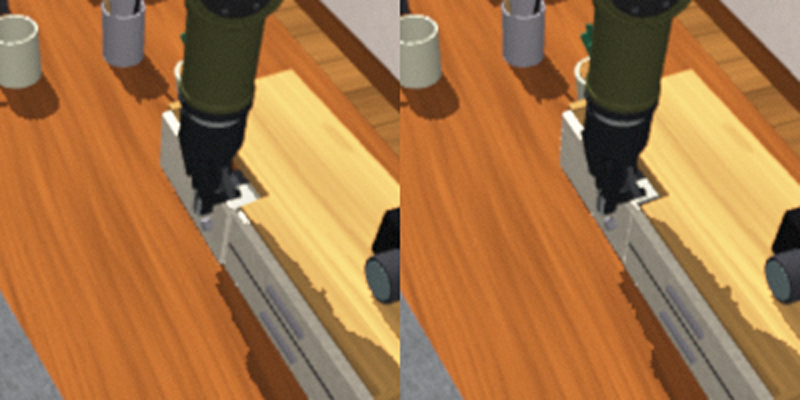

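```bash
python3 - <<'E'
from h import *
ctrl.move_linear(door(0,160,-13,74),max_speed=40)
ctrl.move_linear(door(0,160,-80,140),max_speed=150)
ctrl.movep(door(0,140,-50,190),Rt(0.052))
s=snap('wrist','w15');np.save('w15.npy',wpose(s));snap('side','s15');print(s['time_s'],s['tcp_pos'],s['contact_force'])
E
python3 -c "
import cv2
a=cv2.imread('pics/s15.png')[150:300,300:440];b=cv2.imread('pics/w15.png')[150:350,240:520]
cv2.imwrite('pics/c15a.png',cv2.resize(a,None,fx=4,fy=4,interpolation=2))
cv2.imwrite('pics/c15b.png',cv2.resize(b,None,fx=2.8,fy=2.8,interpolation=2))"
```

```text
33.6917 [557.742 -66.845 189.846] [-0.123  0.008 -0.239]
```

View pics/c15a.png

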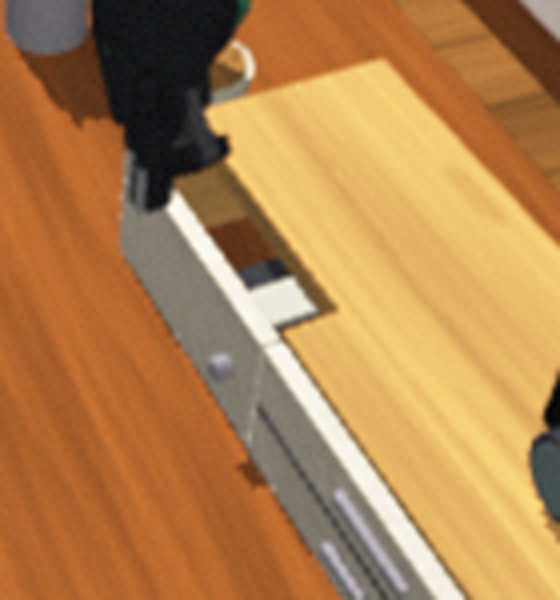

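View pics/c15b.png

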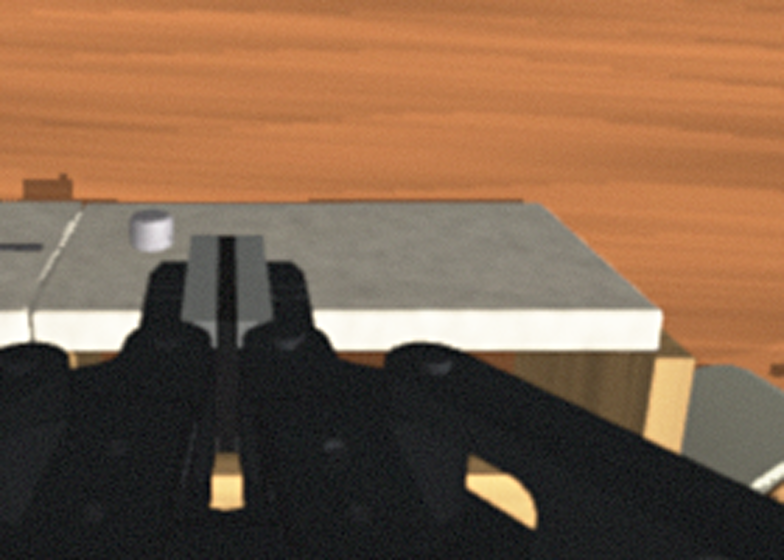

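```bash
python3 - <<'E'
from h import *
a=cv2.imread('pics/side0.png')[190:260,340:410];b=cv2.imread('pics/s15.png')[190:260,340:410]
for z in (86,83,76): print(z, proj('side',[C2W(0,-40,z),C2W(42,-40,z),C2W(0,-70,z),C2W(42,-70,z)])-[340,190])
cv2.imwrite('pics/c16.png',cv2.resize(cv2.hconcat([a,b]),None,fx=5.6,fy=5.6,interpolation=cv2.INTER_NEAREST))
E
```

```text
86 [[17.856 32.762]
 [32.184 28.162]
 [23.471 40.923]
 [38.024 36.116]]
83 [[17.749 33.554]
 [32.048 28.953]
 [23.349 41.714]
 [37.871 36.907]]
76 [[17.501 35.389]
 [31.731 30.787]
 [23.066 43.544]
 [37.518 38.738]]
```

View pics/c16.png

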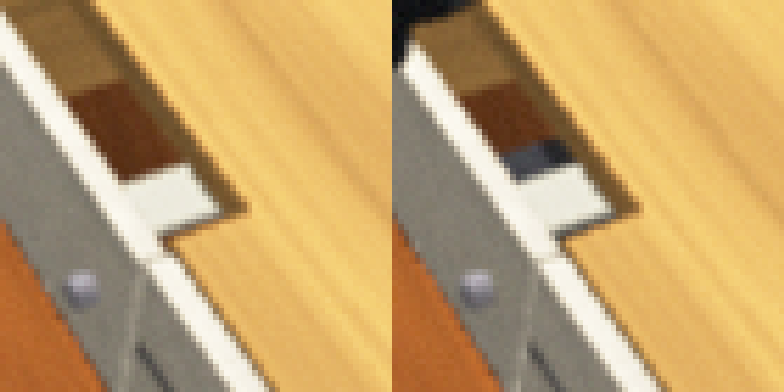

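```bash
python3 - <<'E'
from h import *
s=ctrl.read_state();print(s['time_s'],s['contact_force']);ctrl.job_done()
E
```

```text
33.7917 [-0.022 -0.56   0.72 ]
the job is handed in; nothing more can be done
```

I put the cash box in the cupboard, shut the door until the hook caught, and handed the job in at 33.8 s of the 72 s allowed. No verdict was reported.

- **Opening:** I pressed the hook down about 15 mm; the force read 4.2 N, which fits its spring. I kept it down while drawing the door free, then swung the door open to about 1.7 rad.
- **Cash box:** I gripped it near its rear end and slid it along the desk into the cupboard. The wrist camera then put its centre about 87 mm behind the plane of the door's inner face and 32 mm right of the middle of the doorway, upright. I did not measure it again after the door was shut. The last side picture shows its top lying beside and under the hook, as expected.
- **Shutting:** I pushed the door until it met a hard stop at the shut position, with about 24 N at the fingers. In the last side picture the door and hook look the same as at the start: door flush, hook up. I judged the catch from that picture and did not tug the door.
- **Other things:** While I slid the box, the gripper came close to the hook on the open door and may have brushed it, so I went round it. The cameras, mug, plant and pen cup looked unmoved in the pictures. At hand-in the arm was clear of everything, with contact force under 1 N.

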